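# Roll the knurled wheel until the jaw meets the gauge mark

## Task

Set the vial-sizing fixture: with the fingers on top of its knurled wheel, lightly roll the wheel, in several strokes if needed, until the sliding jaw has closed the gap just as far as the gauge mark, the jaw's gap face level with the upright fin. Move the jaw only by the wheel: do not touch the jaw or the mark themselves, do not lift or carry anything, and leave the things standing around where they are. Finish with the robot clear of everything.

Things in the scene. Friction and masses are not known exactly. Their poses are not given: they have to be found in the camera images.
- fixture: fixed aluminium fixture, bed 80 x 240 mm, 12 mm thick; origin on the table under its middle. Its axes: x away from the robot, y along the bed from the wheel (right end) to the fixed anvil (left end), z up; it is turned by up to 0.4 rad from the robot's axes. Anvil: 56 mm wide, 46 mm high, its face at y = 81 mm. Two cheeks flank the wheel, 54 mm apart outside, up to 56 mm high
- wheel_top (a point): highest point of the knurled wheel, 81 mm above the table; axes as the fixture's. The upper 25 mm of the rim stand free. The axle, 30 mm below, is sprung: 3 N at first touch, 7 N at its hard stop 8 mm down; this point, the jaw and its guide rods go down with it. Pressed 2 to 6 mm down the rim follows the fingers without slipping
- wheel: knurled steel wheel, 60 mm diameter, 30 mm wide; origin on its axle, which runs along the fixture's x; it turns with the wheel. About 1 N at the rim turns it and it stays where it is left. Rolling its top to the fixture's +y (towards the anvil) moves the jaw to +y and closes the gap: 8 mm per radian, 1 mm of jaw per 3.75 mm at the rim; rolling back opens it
- jaw_edge (a point): front (-x) edge of the sliding jaw's gap face, 40 mm above the table; axes as the fixture's. The gap face looks to +y, to the anvil. It starts 13 to 37 mm short of the mark, on the wheel's side
- gauge_mark (a point): top of the gauge mark's upright fin (2 mm thick in y, top 41 mm above the table), mid-thickness; axes as the fixture's. The jaw is right when jaw_edge has the same y along the fixture as this point; the fin stands just in front of the jaw's path and does not stop it
- jaw: sliding steel jaw between wheel and anvil, 56 mm (x) by 22 mm (y), top 49 mm above the table; origin at table level in the plane of its gap face; axes as the fixture's; not to be touched
- mark: gauge mark: small grey saddle with the upright fin, clamped on the rail along the fixture's front edge, between jaw and anvil; origin at table level in line with the fin; not to be touched
- dropper: small white squeeze bottle with a pointed cap, 29 mm across, 94 mm high, in front of the fixture; a bystander, to be left alone; origin in the middle of its underside
- beaker: small clear beaker, 52 mm across, 70 mm high, behind the fixture; a bystander, to be left alone; origin in the middle of its underside
- cap: loose round screw cap, 53 mm across, 25 mm high, in front of the fixture; a bystander, to be left alone; origin in the middle of its underside
- dish: small round dish, 62 mm across, 14 mm high, behind the fixture; a bystander, to be left alone; origin in the middle of its underside
- clock: flat square timer, 64 mm, 19 mm high, left of and before the fixture; a bystander, to be left alone; origin in the middle of its underside
- vial: slim standing glass vial with a white cap, 18 mm across, 105 mm high, behind the fixture; a bystander, to be left alone; origin in the middle of its underside

How it is judged:
By the outcome, as a careful person would: the job done as asked, in the order asked, and still so for the second after the job is handed in, with the robot touching nothing.
It also fails if it takes over 48 s, if anything falls off the work surface, if the arm or the gripper's body presses on something with over 40 N, if the wrist force passes 120 N, or if a joint passes its speed limit or range.

## Robot

A 6-joint arm with a two-finger parallel gripper is mounted at the origin on a cart in front of the work surface, level with it; the furniture and walls round the work are solid. World frame = base frame: x ahead of the robot, y to its left, z up, the work surface at z = 0. Lengths are in mm, angles in rad, forces in N, time in s.
With the tool pointing down it reaches from about 350 to 775 mm from the base axis. Payload 7.3 kg.
Tool frame: the origin (TCP) lies between the finger pads; the fingertips stand 25 mm ahead of it and the grasp point (between the pads) lies 6 mm ahead of it; z points along the fingers, y is the line along which they close (so a half turn about z gives the same grasp; the last joint's range is limited). The gripper opens to 92 mm and grips with 3 to 60 N. Pads are 19 mm wide; open, the fingers measure 130 mm over their backs; the gripper's body (75 mm by 190 mm) begins 47 mm behind the grasp point.
Start: joints at [-1.466, 0.342, 1.524, -0, 1.275, -0.146], TCP at [130.315, -508.587, 251.741] pointing down, gripper open.
Joint ranges: [-2.53, 2.53], [-0.77, 2.02], [0.04, 2.7], [-1, 4.14], [0.28, 2.66], [-3.11, 3.11]. Speed limits (rad/s): [2.57, 2.57, 3.14, 3.14, 3.14, 3.14].

## Interface

Orientations are given as [roll, pitch, yaw] about the fixed x, y, z axes, in that order (R = Rz(yaw) Ry(pitch) Rx(roll)).
In Python, from plant import bot gives the robot as it stands.
- The arm moves only by the tool play_rows, never from a script. Its argument "commands" is a list of rows, each an object of numbers: "x", "y", "z": the shift along the tool's x, y, z in m; "twist": the turn about the tool's z in degrees. In form: [{"x": .., "y": .., "z": .., "twist": ..}, ...]. A call has exactly 8 rows; each row is the pose to reach, as a shift and turn from the pose commanded when the call began, along the tool's axes at that moment; what a row does not reach only later rows make up. A row lasts 1/10 s, in which the tool goes at most 50 mm and 8.59 degrees, less where a joint would pass 70% of its speed; a pose out of reach is approached as far as the arm can. A call with a gripper value outside its range is refused whole. "jaw" is the closure, from 0 (fully open) to 1 (shut), set as the call begins (left out, the last holds). The fingers move at their own pace and stop on an object; the grip force is fixed at half the most. Time passes only in rows, so rows that repeat a pose let the fingers close, or fill a call up. It gives the time, the measured TCP pose, the force, the opening and the grip force at its end, in the units of the state.
- bot.get_obs(): the state, without advancing time (a new reading comes with each control period).
- bot.capture(name): name is "scene" or "top"; returns a dict with "pixels" (400x640x3 uint8, red, green, blue), "fx", "fy", "cx", "cy" (pixels), "eye" and "rotation" of the camera in the world. Camera axes: x right, y down, z forward; pixel columns grow to the right and rows downward; lengths in mm; the calibration is good to about 2 mm. A picture is of the moment at which its call begins. There is no depth.
- bot.close_job(): hands the job in; it is judged then, once.
The state is a dict: "time": time; "joint_positions": joint angles; "dq": joint speeds; "tau": joint torques, N m; "tool_pos": TCP position; "tcp_rot": TCP orientation; "contact_force": force on the tool from outside, world axes, zero at the start; "moment": the same for the moment, N m; "grip_width": finger opening in mm; "finger_force": force on a finger pad.
Only numpy, scipy, OpenCV 4.12 (cv2) and the standard library are available. Lean on these libraries where they do the work, as an engineer would, in place of code of your own. Each camera call takes 0.05 s, during which the arm holds its last target. There are 200 camera calls.

## Working session

There is one attempt and no reset: what is moved stays moved. The work goes in short steps, Python scripts to look and compute and a tool call to move; the robot and the scene stay as the last step left them, time stands still between calls to the robot, and variables do not carry over. Pictures are saved under pics/ and viewed, at most 10 in all, crops included, and the job is handed in when it is done.

Besides the shell and the picture viewer there is one more tool, called after "Call:" by a JSON object that holds its "fn" and its "kwargs". play_rows: Moves the arm, as the interface text tells. Its arguments: {"type":"object","properties":{"commands":{"type":"array"},"jaw":{"type":"number"}},"required":["commands"]}

```bash
mkdir -p pics
cat > h.py <<'E'
from plant import bot
import numpy as np, cv2
def cap(n):
    c=bot.capture(n); return c
def save(c,f,crop=None,s=1):
    im=cv2.cvtColor(np.asarray(c["pixels"]),cv2.COLOR_RGB2BGR)
    if crop: x0,y0,x1,y1=crop; im=im[y0:y1,x0:x1]
    cv2.imwrite(f,cv2.resize(im,None,fx=s,fy=s,interpolation=cv2.INTER_CUBIC))
def ray(c,u,v):
    d=np.array(c["rotation"])@np.array([(u-c["cx"])/c["fx"],(v-c["cy"])/c["fy"],1]); return np.array(c["eye"]),d
def at_z(c,u,v,z):
    e,d=ray(c,u,v); return e+d*(z-e[2])/d[2]
def proj(c,p):
    q=np.array(c["rotation"]).T@(np.array(p)-np.array(c["eye"])); return q[0]/q[2]*c["fx"]+c["cx"],q[1]/q[2]*c["fy"]+c["cy"]
E
python3 - <<'E'
from h import *
for n in("scene","top"):
    c=cap(n); save(c,f"pics/{n}0.png"); print(n,c["eye"],np.round(c["rotation"],3).tolist(),c["fx"],c["cx"],c["cy"])
o=bot.get_obs(); print(o)
E
```

```text
scene [276.79773743 496.50385362 676.70221376] [-2.351, -0.016, -2.631] 398.2639318412622 315.549580010103 193.92954023687372
top [ 422.64531399  -59.39597134 1094.37033068] [-3.019, 0.003, -1.547] 474.1969467729941 326.4747410342742 199.06333481580975
{'time': 0.1, 'joint_positions': array([-1.46599890e+00,  3.42641927e-01,  1.52489874e+00, -8.39126394e-06,
        1.27539684e+00, -1.46015750e-01]), 'dq': array([-0.00050343, -0.00187808, -0.0007459 ,  0.0001293 , -0.00158417,
       -0.00239925]), 'tau': array([ 9.97704592e-04, -4.32005060e+01, -2.44694173e+01,  7.18611851e-02,
        5.25260519e-02, -5.08603114e-05]), 'tool_pos': array([ 130.2782136 , -508.24977776,  251.12814915]), 'tcp_rot': array([-3.14026095e+00, -1.87732824e-04,  2.50815504e-01]), 'contact_force': array([ 0.23159267, -0.62985847, -0.35213185]), 'moment': array([-0.03378284,  0.00196893, -0.04467581]), 'finger_force': 0.0, 'grip_width': 91.43743374462026}
```

View pics/scene0.png

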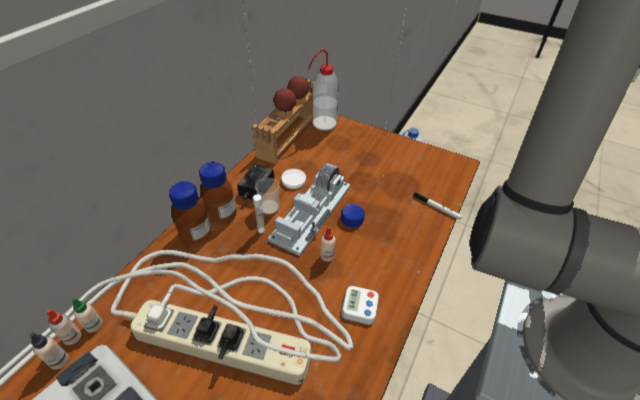

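View pics/top0.png

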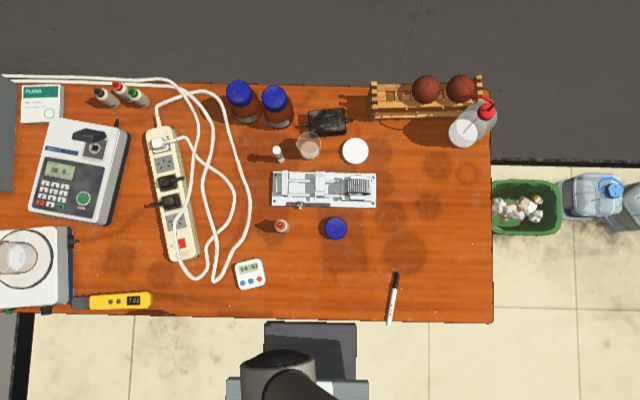

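The scene and top views show the fixture at about (323,190) in top, with the wheel at its right end at (357,186). The rotation is given as rpy. I'll zoom in next.

Run:
```python
s=open('h.py').read()
s=s.replace('c=bot.capture(n); return c','c=dict(bot.capture(n)); c["rotation"]=Rotation.from_euler("xyz",c["rotation"]).as_matrix(); return c').replace('import numpy','from scipy.spatial.transform import Rotation\nimport numpy',1)
open('h.py','w').write(s)
from h import *
c=cap("top"); save(c,"pics/t1.png",(260,160,390,245),6)
for uv in[(272,171),(376,171),(376,207),(272,207)]: print(at_z(c,*uv,12).round(1))
c=cap("scene"); save(c,"pics/s1.png",(262,160,362,255),6)
```

```text
[618.6  74.4  12. ]
[ 624.1 -166.5   12. ]
[ 540.3 -167.4   12. ]
[534.7  71.3  12. ]
```

View pics/t1.png

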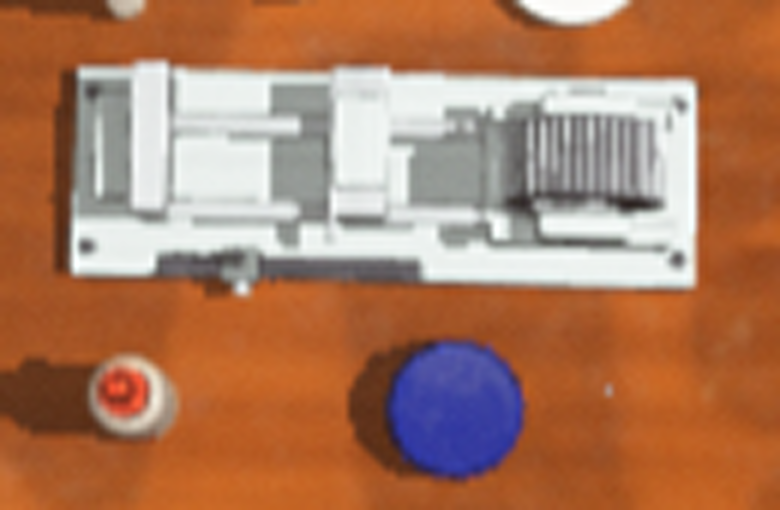

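View pics/s1.png

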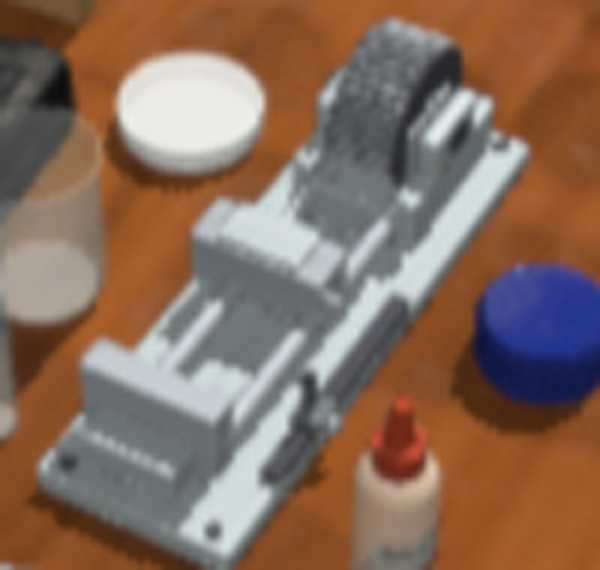

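```bash
cat >> h.py <<'E'
def fix(c):
    P=np.array([at_z(c,260+u/6,160+v/6,12)[:2] for u,v in[(78,66),(697,80),(695,288),(70,273)]])
    M=np.array([[40,120],[40,-120],[-40,-120],[-40,120]])
    H=(M.T@(P-P.mean(0))); U,S,V=np.linalg.svd(H); R=(U@V).T
    return P.mean(0),R,P-(P.mean(0)+M@R.T)
E
python3 - <<'E'
from h import *
c=cap("top"); o,R,res=fix(c); print(o,np.arctan2(R[1,0],R[0,0]),res.round(1).tolist())
def f(u,v,z,k=c,ofs=(260,160)): return (R.T@(at_z(k,ofs[0]+u/6,ofs[1]+v/6,z)[:2]-o)).round(1)
print("jaw",f(331,72,49),f(333,215,49),"fin",f(243,285,41),f(243,250,41),"anvil",f(172,140,46),"wheel",f(528,160,70),f(662,160,60),f(590,113,81),f(590,205,81),"cheeks",f(590,95,56),f(590,245,56))
s=cap("scene")
for n,p in dict(wheel=(0,-75,81),c1=(40,120,12),c2=(-40,120,12),c3=(-40,-120,12),jaw=(-28,19,49),fin=(-36,56,41)).items():
    w=np.r_[o+R@np.array(p[:2]),p[2]]; q=proj(s,w); print(n,(6*(q[0]-262),6*(q[1]-160)))
print("scene fin",f(310,375,41,s,(262,160)),"jaw",f(335,288,49,s,(262,160)))
E
```

```text
[578.36810659 -47.41640851] -0.0003277307496337909 [[0.2, -0.5], [0.3, 0.5], [-0.3, 0.4], [-0.2, -0.4]]
jaw [33.5 20.6] [-20.3  18.4] fin [-46.3  51.5] [-33.2  51.9] anvil [ 6.9 79.3] wheel [ -1.1 -52.6] [   1.5 -102.2] [ 14.9 -74.2] [-18.6 -74.7] cheeks [ 25.8 -75.6] [-30.1 -76.5]
wheel (np.float64(400.9547624431159), np.float64(46.19287771447949))
c1 (np.float64(36.46067920717405), np.float64(467.4620794788945))
c2 (np.float64(230.11475441334596), np.float64(558.560041702933))
c3 (np.float64(533.1183504677289), np.float64(144.5779307079353))
jaw (np.float64(344.0123465411591), np.float64(286.75164939224146))
fin (np.float64(312.63071839354495), np.float64(376.77041096848404))
scene fin [-34.8  55.7] jaw [-25.5  21.2]
```

Fixture yaw is about 0 and the wheel top is about (577, -122.5, 81). The jaw is about 33 mm short of the mark, which is about 125 mm of rim. I'll approach with the fingers closed and the tool yaw turned to 0.

Call:
{"fn": "play_rows", "kwargs": {"commands": [{"x": 0.033,"y": -0.016,"z": 0,"twist": 2},{"x": 0.07,"y": -0.032,"z": 0,"twist": 4},{"x": 0.11,"y": -0.05,"z": 0,"twist": 6},{"x": 0.15,"y": -0.07,"z": 0,"twist": 8},{"x": 0.19,"y": -0.09,"z": 0,"twist": 10},{"x": 0.23,"y": -0.11,"z": 0,"twist": 12},{"x": 0.27,"y": -0.128,"z": 0,"twist": 14},{"x": 0.31,"y": -0.147,"z": 0,"twist": 14.37}], "jaw": 1}}

```text
time: 1.1
tool_pos: [395.4, -287.9, 251.9]
tcp_rot: [3.141, -0.0, -0.001]
contact_force: [-0.0, -0.7, -0.2]
grip_width: 32.2
finger_force: 0.0
```

Call:
{"fn": "play_rows", "kwargs": {"commands": [{"x": 0.03,"y": -0.025,"z": 0},{"x": 0.06,"y": -0.05,"z": 0.01},{"x": 0.09,"y": -0.075,"z": 0.03},{"x": 0.12,"y": -0.1,"z": 0.055},{"x": 0.15,"y": -0.125,"z": 0.08},{"x": 0.17,"y": -0.14,"z": 0.1},{"x": 0.181,"y": -0.149,"z": 0.115},{"x": 0.181,"y": -0.149,"z": 0.115}]}}

```text
invalid input at $.commands[0]: expected keys x, y, z, twist
```

Call:
{"fn": "play_rows", "kwargs": {"commands": [{"x": 0.03,"y": -0.025,"z": 0,"twist": 0},{"x": 0.06,"y": -0.05,"z": 0.01,"twist": 0},{"x": 0.09,"y": -0.075,"z": 0.03,"twist": 0},{"x": 0.12,"y": -0.1,"z": 0.055,"twist": 0},{"x": 0.15,"y": -0.125,"z": 0.08,"twist": 0},{"x": 0.17,"y": -0.14,"z": 0.1,"twist": 0},{"x": 0.181,"y": -0.149,"z": 0.115,"twist": 0},{"x": 0.181,"y": -0.149,"z": 0.115,"twist": 0}]}}

```text
time: 1.9
tool_pos: [575.0, -138.4, 134.1]
tcp_rot: [-3.14, 0.004, 0.002]
contact_force: [-0.9, 0.1, -0.4]
grip_width: 0.6
finger_force: 0.0
```

Run:
```python
from h import *
c=cap("scene"); save(c,"pics/s2.png",(262,110,382,220),5)
print(bot.get_obs()["tool_pos"])
for y in(-159,-138.5,-118): 
  q=proj(c,(576.6,y,112)); print(y,5*(q[0]-262),5*(q[1]-110))
```

```text
[ 574.81150552 -139.5168176   135.54980414]
-159 377.7005324991427 192.85220851182657
-138.5 356.98895550047723 217.32905584048908
-118 335.6758719691726 242.51676084877445
```

View pics/s2.png

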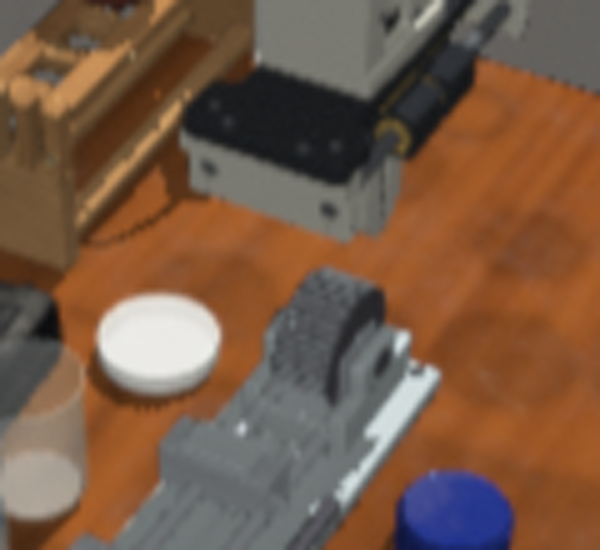

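Run:
```python
from h import *
c=cap("scene"); save(c,"pics/s3.png",(262,20,422,160),5)
for p in [(538,-44,177),(613,-44,177),(538,-234,177),(613,-234,177),(567,-120,112),(586,-120,112),(567,-158,112),(567,-120,177),(586,-120,177)]:
  q=proj(c,p); print(p,"s3",round(5*(q[0]-262)),round(5*(q[1]-20)))
```

```text
(538, -44, 177) s3 341 701
(613, -44, 177) s3 177 640
(538, -234, 177) s3 538 466
(613, -234, 177) s3 389 420
(567, -120, 112) s3 357 697
(586, -120, 112) s3 319 683
(567, -158, 112) s3 396 651
(567, -120, 177) s3 364 577
(586, -120, 177) s3 324 564
```

View pics/s3.png

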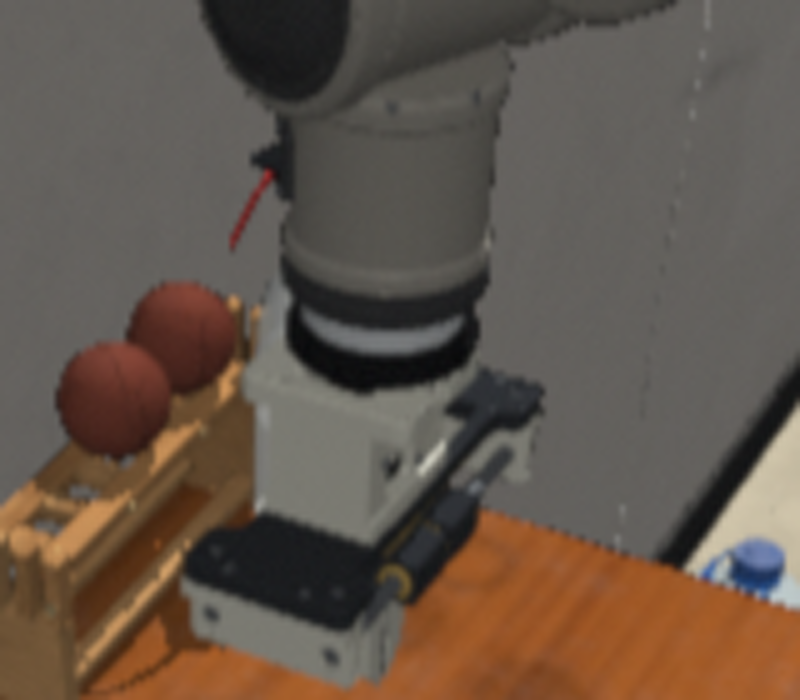

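Call:
{"fn": "play_rows", "kwargs": {"commands": [{"x": 0.002,"y": 0,"z": 0.01,"twist": 0},{"x": 0.002,"y": 0,"z": 0.02,"twist": 0},{"x": 0.002,"y": 0,"z": 0.026,"twist": 0},{"x": 0.002,"y": 0,"z": 0.03,"twist": 0},{"x": 0.002,"y": 0,"z": 0.032,"twist": 0},{"x": 0.002,"y": 0,"z": 0.034,"twist": 0},{"x": 0.002,"y": 0,"z": 0.034,"twist": 0},{"x": 0.002,"y": 0,"z": 0.034,"twist": 0}]}}

```text
time: 2.8
tool_pos: [577.3, -140.4, 103.0]
tcp_rot: [3.141, -0.0, 0.0]
contact_force: [-0.1, -0.0, 0.7]
grip_width: 0.5
finger_force: 0.1
```

Call:
{"fn": "play_rows", "kwargs": {"commands": [{"x": 0,"y": -0.004,"z": 0,"twist": 0},{"x": 0,"y": -0.008,"z": 0,"twist": 0},{"x": 0,"y": -0.012,"z": 0,"twist": 0},{"x": 0,"y": -0.016,"z": 0,"twist": 0},{"x": 0,"y": -0.018,"z": 0,"twist": 0},{"x": 0,"y": -0.018,"z": 0,"twist": 0},{"x": 0,"y": -0.018,"z": 0,"twist": 0},{"x": 0,"y": -0.018,"z": 0,"twist": 0}]}}

```text
time: 3.6
tool_pos: [577.4, -122.1, 102.8]
tcp_rot: [-3.142, -0.001, -0.0]
contact_force: [1.5, 0.5, 3.9]
grip_width: 0.5
finger_force: 2.3
```

Call:
{"fn": "play_rows", "kwargs": {"commands": [{"x": 0,"y": -0.002,"z": 0.001,"twist": 0},{"x": 0,"y": -0.005,"z": 0.0015,"twist": 0},{"x": 0,"y": -0.008,"z": 0.002,"twist": 0},{"x": 0,"y": -0.011,"z": 0.002,"twist": 0},{"x": 0,"y": -0.014,"z": 0.002,"twist": 0},{"x": 0,"y": -0.014,"z": 0.002,"twist": 0},{"x": 0,"y": -0.014,"z": 0.002,"twist": 0},{"x": 0,"y": -0.014,"z": 0.002,"twist": 0}]}}

```text
time: 4.4
tool_pos: [577.2, -108.0, 100.7]
tcp_rot: [-3.141, -0.0, 0.0]
contact_force: [2.0, 3.4, 4.5]
grip_width: 0.3
finger_force: 2.5
```

Run:
```python
from h import *
c=cap("top"); save(c,"pics/t2.png",(260,160,390,245),6)
o=bot.get_obs(); print(o["tool_pos"],o["contact_force"])
```

```text
[ 577.21521077 -108.07497511  100.65918191] [1.90082557 2.17184146 3.14730386]
```

View pics/t2.png

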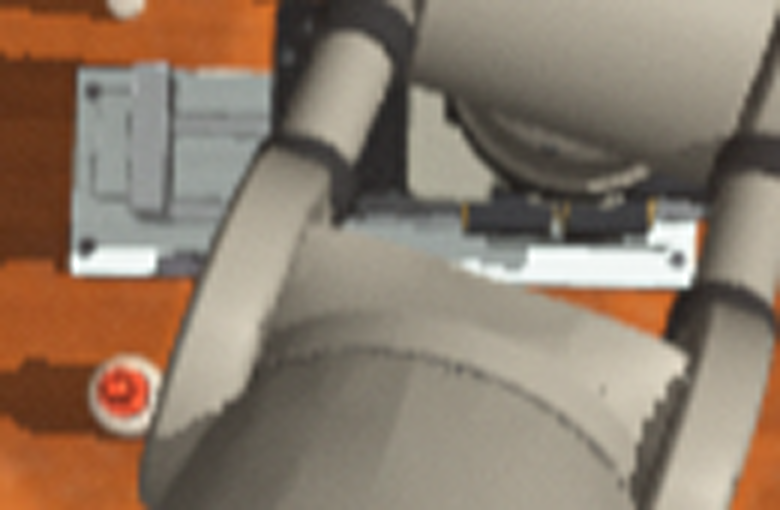

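The arm hides the jaw from the top camera while it is in contact. I'll keep stroking, following an arc for steady pressing, and clear away to look.

Call:
{"fn": "play_rows", "kwargs": {"commands": [{"x": 0,"y": 0,"z": -0.012,"twist": 0},{"x": 0,"y": 0.005,"z": -0.015,"twist": 0},{"x": 0,"y": 0.018,"z": -0.015,"twist": 0},{"x": 0,"y": 0.029,"z": -0.012,"twist": 0},{"x": 0,"y": 0.029,"z": -0.006,"twist": 0},{"x": 0,"y": 0.029,"z": -0.001,"twist": 0},{"x": 0,"y": 0.029,"z": 0.0015,"twist": 0},{"x": 0,"y": 0.029,"z": 0.0015,"twist": 0}]}}

```text
time: 5.25
tool_pos: [577.0, -137.5, 99.0]
tcp_rot: [3.141, 0.001, 0.0]
contact_force: [-2.3, -3.0, 5.6]
grip_width: 0.3
finger_force: 3.0
```

Call:
{"fn": "play_rows", "kwargs": {"commands": [{"x": 0,"y": -0.004,"z": -0.0013,"twist": 0},{"x": 0,"y": -0.008,"z": -0.0023,"twist": 0},{"x": 0,"y": -0.012,"z": -0.0029,"twist": 0},{"x": 0,"y": -0.016,"z": -0.003,"twist": 0},{"x": 0,"y": -0.02,"z": -0.0026,"twist": 0},{"x": 0,"y": -0.024,"z": -0.0017,"twist": 0},{"x": 0,"y": -0.029,"z": 0.0,"twist": 0},{"x": 0,"y": -0.029,"z": 0.0,"twist": 0}]}}

```text
time: 6.05
tool_pos: [577.1, -106.9, 99.0]
tcp_rot: [-3.14, 0.0, 0.001]
contact_force: [-0.7, 2.9, 4.2]
grip_width: 0.4
finger_force: 2.9
```

Run:
```python
from h import *
c=cap("scene"); save(c,"pics/s4.png",(262,130,362,230),6)
o=bot.get_obs(); print(o["tool_pos"],o["contact_force"])
```

```text
[ 577.10310244 -107.12811596   99.07161535] [-0.86847468  2.92601931  5.11534854]
```

View pics/s4.png

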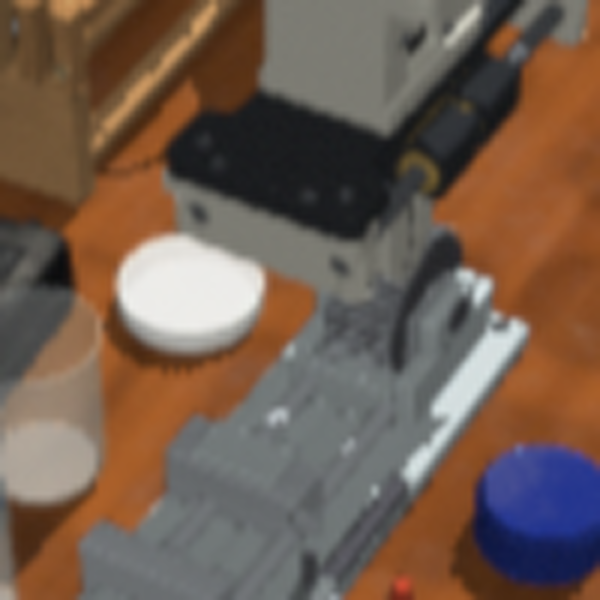

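Run:
```python
from h import *
c=cap("scene")
o=np.array([578.4,-47.4])
for u,v,z in[(335,470,49),(195,417,49),(305,517,45),(168,455,45)]: print(u,v,(at_z(c,262+u/6,130+v/6,z)[:2]-o).round(1))
```

```text
335 470 [-26.  22.]
195 417 [31.5 24.5]
305 517 [-26.1  44.1]
168 455 [32.  42.7]
```

The jaw has moved about 18–20 mm, so roughly 14 mm remain. I'll do one more full stroke, then clear and measure.

Call:
{"fn": "play_rows", "kwargs": {"commands": [{"x": 0,"y": 0,"z": -0.012,"twist": 0},{"x": 0,"y": 0.005,"z": -0.015,"twist": 0},{"x": 0,"y": 0.018,"z": -0.015,"twist": 0},{"x": 0,"y": 0.029,"z": -0.012,"twist": 0},{"x": 0,"y": 0.029,"z": -0.006,"twist": 0},{"x": 0,"y": 0.029,"z": -0.002,"twist": 0},{"x": 0,"y": 0.029,"z": 0.0,"twist": 0},{"x": 0,"y": 0.029,"z": 0.0,"twist": 0}]}}

```text
time: 6.95
tool_pos: [577.1, -137.5, 99.2]
tcp_rot: [3.141, 0.0, 0.0]
contact_force: [-1.8, -3.2, 5.1]
grip_width: 0.6
finger_force: 3.0
```

Call:
{"fn": "play_rows", "kwargs": {"commands": [{"x": 0,"y": -0.004,"z": -0.0013,"twist": 0},{"x": 0,"y": -0.008,"z": -0.0023,"twist": 0},{"x": 0,"y": -0.012,"z": -0.0029,"twist": 0},{"x": 0,"y": -0.016,"z": -0.003,"twist": 0},{"x": 0,"y": -0.02,"z": -0.0026,"twist": 0},{"x": 0,"y": -0.024,"z": -0.0017,"twist": 0},{"x": 0,"y": -0.029,"z": 0.0,"twist": 0},{"x": 0,"y": -0.029,"z": 0.0,"twist": 0}]}}

```text
time: 7.75
tool_pos: [577.1, -106.9, 99.0]
tcp_rot: [-3.14, 0.0, 0.001]
contact_force: [-0.1, 3.1, 4.9]
grip_width: 0.5
finger_force: 2.9
```

Call:
{"fn": "play_rows", "kwargs": {"commands": [{"x": 0,"y": 0,"z": -0.02,"twist": 0},{"x": 0,"y": 0.02,"z": -0.05,"twist": 0},{"x": -0.02,"y": 0.06,"z": -0.07,"twist": 0},{"x": -0.05,"y": 0.1,"z": -0.08,"twist": 0},{"x": -0.08,"y": 0.14,"z": -0.08,"twist": 0},{"x": -0.11,"y": 0.17,"z": -0.08,"twist": 0},{"x": -0.13,"y": 0.2,"z": -0.08,"twist": 0},{"x": -0.13,"y": 0.2,"z": -0.08,"twist": 0}]}}

```text
time: 8.55
tool_pos: [444.6, -311.4, 178.6]
tcp_rot: [3.141, 0.001, -0.005]
contact_force: [0.6, 0.6, 0.4]
grip_width: 0.3
finger_force: 0.0
```

Run:
```python
from h import *
c=cap("top"); save(c,"pics/t3.png",(266,165,346,215),10)
c=cap("scene"); save(c,"pics/s5.png",(265,190,345,250),10)
```

```text
(no output)
```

View pics/t3.png

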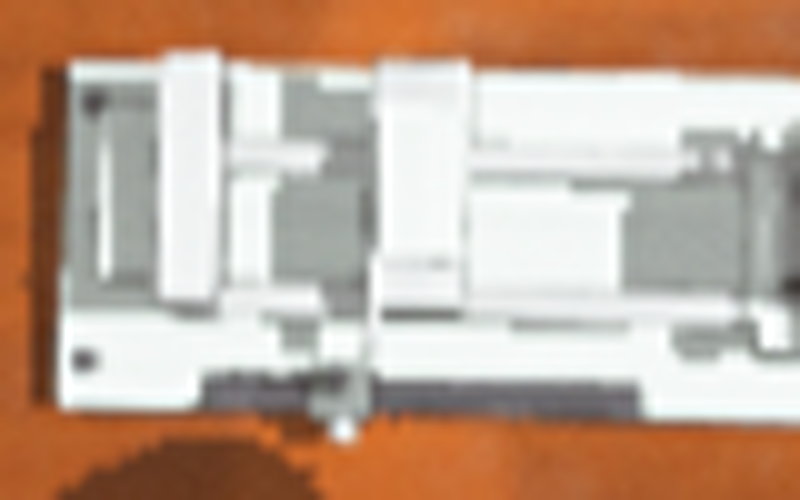

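Read from t3, the jaw gap edge is at x≈376 and the fin at x≈343 (10 px per camera pixel), so about 7.5 mm remain. Next is a shorter stroke of about 20 mm of rim.

Call:
{"fn": "play_rows", "kwargs": {"commands": [{"x": 0.03,"y": -0.035,"z": 0,"twist": 0},{"x": 0.06,"y": -0.075,"z": 0,"twist": 0},{"x": 0.09,"y": -0.115,"z": 0.01,"twist": 0},{"x": 0.115,"y": -0.15,"z": 0.025,"twist": 0},{"x": 0.13,"y": -0.17,"z": 0.045,"twist": 0},{"x": 0.13,"y": -0.1755,"z": 0.06,"twist": 0},{"x": 0.13,"y": -0.1755,"z": 0.065,"twist": 0},{"x": 0.13,"y": -0.1755,"z": 0.065,"twist": 0}]}}

```text
time: 9.45
tool_pos: [576.9, -131.6, 113.3]
tcp_rot: [-3.141, 0.002, 0.002]
contact_force: [0.6, 0.1, -0.0]
grip_width: 0.1
finger_force: 0.0
```

Call:
{"fn": "play_rows", "kwargs": {"commands": [{"x": 0,"y": 0,"z": 0.007,"twist": 0},{"x": 0,"y": 0,"z": 0.012,"twist": 0},{"x": 0,"y": 0,"z": 0.0135,"twist": 0},{"x": 0,"y": 0,"z": 0.0135,"twist": 0},{"x": 0,"y": -0.003,"z": 0.0127,"twist": 0},{"x": 0,"y": -0.006,"z": 0.0122,"twist": 0},{"x": 0,"y": -0.01,"z": 0.012,"twist": 0},{"x": 0,"y": -0.01,"z": 0.012,"twist": 0}]}}

```text
time: 10.25
tool_pos: [577.5, -122.0, 102.5]
tcp_rot: [-3.141, -0.001, 0.0]
contact_force: [2.7, 1.3, 4.0]
grip_width: 0.4
finger_force: 2.4
```

Call:
{"fn": "play_rows", "kwargs": {"commands": [{"x": 0,"y": -0.003,"z": 0.0002,"twist": 0},{"x": 0,"y": -0.006,"z": 0.0007,"twist": 0},{"x": 0,"y": -0.01,"z": 0.0015,"twist": 0},{"x": 0,"y": -0.01,"z": 0.0015,"twist": 0},{"x": 0,"y": -0.01,"z": -0.018,"twist": 0},{"x": -0.01,"y": 0.01,"z": -0.045,"twist": 0},{"x": -0.03,"y": 0.05,"z": -0.07,"twist": 0},{"x": -0.05,"y": 0.09,"z": -0.08,"twist": 0}]}}

```text
time: 11.05
tool_pos: [526.5, -213.0, 183.3]
tcp_rot: [3.141, 0.0, 0.002]
contact_force: [0.5, -0.2, 0.0]
grip_width: 0.6
finger_force: 0.0
```

Call:
{"fn": "play_rows", "kwargs": {"commands": [{"x": -0.03,"y": 0.035,"z": 0,"twist": 0},{"x": -0.06,"y": 0.07,"z": 0,"twist": 0},{"x": -0.08,"y": 0.1,"z": 0,"twist": 0},{"x": -0.08,"y": 0.12,"z": 0,"twist": 0},{"x": -0.08,"y": 0.12,"z": 0,"twist": 0},{"x": -0.08,"y": 0.12,"z": 0,"twist": 0},{"x": -0.08,"y": 0.12,"z": 0,"twist": 0},{"x": -0.08,"y": 0.12,"z": 0,"twist": 0}]}}

```text
time: 11.85
tool_pos: [447.4, -331.5, 181.9]
tcp_rot: [-3.141, 0.001, 0.002]
contact_force: [-0.5, -0.2, 0.1]
grip_width: 0.7
finger_force: 0.0
```

Run:
```python
from h import *
t=cap("top"); s=cap("scene")
np.savez("cur.npz",t=t["pixels"],s=s["pixels"])
save(t,"a.png",(285,182,325,212),10); save(s,"b.png",(292,200,332,230),20)
a=cv2.imread("a.png");b=cv2.imread("b.png")
a=cv2.resize(a,(400,300)); b=cv2.resize(b,(800,600))
g=np.asarray(t["pixels"]).astype(int).mean(2).round().astype(int)
print("cols",list(range(292,312)))
for r in range(176,212): print(r,g[r,292:312].tolist())
```

```text
cols [292, 293, 294, 295, 296, 297, 298, 299, 300, 301, 302, 303, 304, 305, 306, 307, 308, 309, 310, 311]
176 [178, 165, 167, 169, 167, 167, 167, 165, 162, 233, 247, 247, 247, 249, 250, 250, 250, 249, 186, 248]
177 [178, 162, 166, 166, 168, 166, 167, 164, 162, 227, 245, 246, 245, 247, 247, 247, 248, 250, 192, 247]
178 [182, 170, 176, 173, 157, 156, 155, 153, 162, 232, 246, 246, 245, 245, 247, 247, 248, 250, 198, 239]
179 [218, 215, 219, 213, 151, 144, 141, 142, 162, 235, 245, 246, 245, 247, 247, 247, 249, 251, 188, 228]
180 [238, 240, 242, 241, 164, 149, 152, 149, 172, 245, 246, 246, 246, 246, 247, 247, 249, 251, 204, 237]
181 [220, 225, 227, 233, 158, 146, 148, 148, 184, 252, 247, 246, 246, 246, 248, 248, 249, 252, 216, 237]
182 [169, 171, 180, 194, 152, 148, 150, 152, 196, 253, 247, 246, 245, 246, 248, 248, 250, 253, 180, 195]
183 [162, 164, 165, 170, 163, 166, 166, 167, 207, 252, 247, 246, 245, 247, 248, 247, 250, 253, 189, 216]
184 [164, 165, 165, 168, 165, 168, 166, 169, 208, 252, 247, 246, 246, 247, 248, 248, 249, 253, 226, 247]
185 [161, 164, 164, 163, 165, 166, 163, 166, 211,
[... 2007 characters left out ...]
 111, 111, 112, 110, 111, 110, 112]
205 [104, 104, 99, 99, 108, 157, 170, 173, 174, 175, 169, 105, 108, 102, 101, 100, 96, 98, 100, 100]
206 [80, 78, 75, 75, 82, 130, 145, 166, 185, 156, 142, 108, 112, 92, 103, 95, 90, 96, 93, 98]
207 [76, 71, 76, 73, 73, 76, 90, 149, 174, 118, 90, 114, 122, 106, 122, 119, 115, 117, 114, 115]
208 [74, 76, 74, 76, 75, 73, 77, 123, 133, 101, 78, 105, 124, 125, 124, 128, 124, 124, 124, 125]
209 [75, 75, 73, 77, 74, 77, 74, 89, 90, 84, 73, 80, 107, 125, 127, 128, 128, 123, 124, 125]
210 [72, 75, 70, 77, 73, 76, 76, 74, 76, 76, 76, 75, 82, 104, 125, 123, 123, 124, 123, 122]
211 [73, 72, 73, 72, 73, 75, 73, 74, 75, 76, 77, 74, 74, 82, 118, 123, 125, 122, 123, 125]
```

Run:
```python
from h import *
t=cap("top"); s=cap("scene")
save(t,"a.png",(288,176,312,212),16); save(s,"b.png",(300,200,326,236),16)
cv2.imwrite("pics/comp.png",np.hstack([cv2.imread("a.png"),cv2.imread("b.png")]))
O=np.array([578.4,-47.4])
for n,p in dict(jaw=(-28,54,40),jawtop=(-28,54,49),jawback=(28,54,49),jaw5=(-28,49,40),fin=(-33,54,41),finbase=(-33,54,25),anvilT=(-28,81,46),anvilback=(28,81,46)).items():
    w=np.r_[O+p[:2],p[2]]
    q=proj(t,w); r=proj(s,w); print(n,"top",np.round(q,2),16*(q[0]-287.5),16*(q[1]-175.5),"scene",np.round(r,2),384+16*(r[0]-299.5),16*(r[1]-199.5))
```

```text
jaw top [299.64 199.4 ] 194.2205456690317 382.3901763841168 scene [311.28 221.07] 572.4305093280136 345.0601541146898
jawtop top [299.4  198.91] 190.40504464552123 374.5035575584079 scene [311.31 218.24] 572.9848956027017 299.8353637167693
jawback top [300.16 174.06] 202.63126220215963 -23.06129125259531 scene [288.77 208.52] 212.2645819737554 144.37203546318005
jaw5 top [301.87 199.45] 229.90681923637567 383.21242534001476 scene [312.44 219.54] 591.0131684500266 320.65871530939603
fin top [299.54 201.56] 192.71059689446702 417.0052640180911 scene [313.33 221.64] 605.2695013858338 354.2761261372807
finbase top [299.96 202.39] 199.36977098856187 430.2131915849827 scene [313.24 226.57] 603.8694183600173 433.126754060906
anvilT top [287.37 198.79] -2.0750771585717303 372.68357229158937 scene [304.84 227.63] 469.5151408651791 450.005985938883
anvilback top [288.21 174.02] 11.354584738331141 -23.700385515828202 scene [282.05 217.53] 104.80289062698648 288.45816012691785
```

View pics/comp.png

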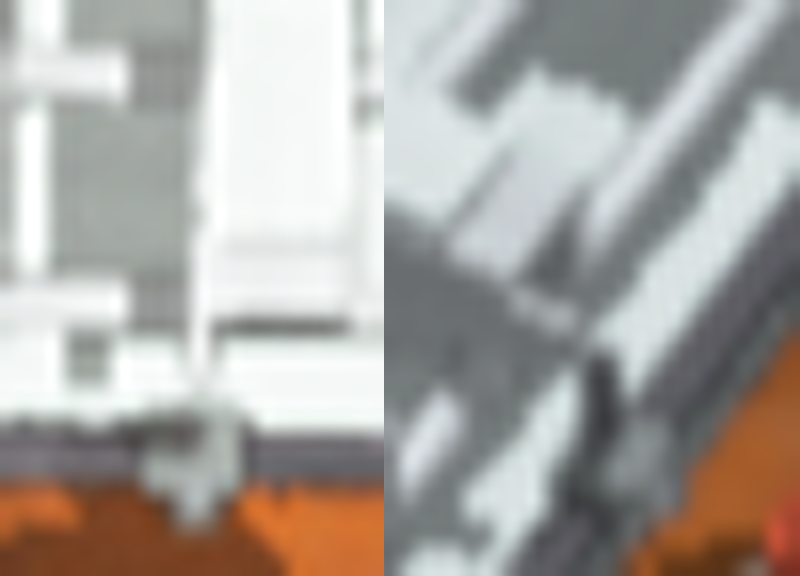

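Run:
```python
import numpy as np,cv2
z=np.load("cur.npz")
t0=cv2.imread("pics/top0.png").mean(2).astype(int); s0=cv2.imread("pics/scene0.png").mean(2).astype(int)
s=z["s"].astype(float).mean(2).astype(int)
print("top0 cols 294-305")
for r in range(196,210): print(r,t0[r,294:306].tolist())
print("scene cols 304-320: before | now")
for r in range(213,234): print(r,s0[r,304:320].tolist(),"|",s[r,304:320].tolist())
```

```text
top0 cols 294-305
196 [173, 179, 180, 182, 184, 183, 181, 184, 185, 181, 180, 184]
197 [192, 193, 194, 195, 196, 196, 196, 197, 197, 194, 195, 191]
198 [236, 236, 236, 235, 237, 236, 237, 237, 237, 236, 238, 236]
199 [238, 239, 238, 237, 239, 239, 238, 238, 237, 239, 239, 238]
200 [238, 238, 238, 230, 230, 222, 230, 226, 227, 238, 239, 239]
201 [227, 212, 206, 172, 169, 151, 172, 179, 182, 212, 239, 240]
202 [158, 116, 107, 95, 93, 96, 110, 153, 154, 137, 201, 207]
203 [87, 80, 67, 84, 88, 83, 117, 153, 152, 93, 110, 113]
204 [100, 96, 85, 116, 121, 117, 138, 157, 152, 92, 96, 97]
205 [87, 88, 97, 142, 153, 152, 155, 157, 152, 93, 95, 91]
206 [65, 66, 74, 117, 127, 150, 171, 143, 126, 97, 100, 80]
207 [68, 66, 67, 67, 92, 173, 225, 156, 102, 106, 108, 95]
208 [72, 69, 66, 68, 98, 180, 225, 168, 114, 110, 112, 113]
209 [90, 88, 88, 90, 106, 127, 143, 130, 115, 112, 112, 112]
scene cols 304-320: before | now
213 [115, 114, 112, 114, 107, 109, 111, 98, 107, 114, 112, 110, 106, 114, 130, 178] | [169, 175, 200, 204, 205, 203, 180, 137, 163, 211, 190, 149, 123, 122, 137, 186]
214 [114, 113
[... 2522 characters left out ...]
0] | [122, 136, 184, 216, 221, 217, 152, 94, 81, 96, 134, 138, 130, 112, 98, 97]
230 [125, 176, 206, 214, 215, 209, 125, 74, 71, 86, 111, 113, 120, 161, 129, 102] | [130, 183, 215, 221, 222, 216, 130, 77, 74, 90, 116, 119, 117, 119, 102, 100]
231 [136, 201, 213, 215, 215, 204, 123, 68, 61, 66, 81, 88, 104, 130, 106, 98] | [134, 205, 216, 221, 222, 212, 127, 70, 63, 69, 85, 93, 105, 117, 101, 100]
232 [176, 209, 215, 215, 208, 162, 99, 76, 75, 60, 73, 94, 93, 103, 97, 96] | [126, 168, 182, 217, 216, 168, 104, 80, 79, 64, 76, 99, 96, 105, 100, 100]
233 [206, 215, 215, 211, 175, 99, 80, 87, 82, 67, 75, 95, 81, 92, 95, 96] | [128, 129, 147, 209, 181, 103, 83, 91, 85, 70, 77, 100, 85, 95, 96, 96]
```

The numeric edge fits agree in both cameras. Jaw edge against fin is 53.2 against 53.3 mm in the scene view and 54.85 against 54.75 mm in the top view. That puts the jaw on the mark within measuring error, and the robot is well clear, so I'm handing in.

```bash
python3 -c "
from plant import bot
print(bot.close_job())"
```

```text
the job is handed in; nothing more can be done
None
```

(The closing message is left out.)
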